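# Prove the new lid stay on a repaired case

### The arm

A 6-joint arm with a two-finger parallel gripper is mounted at the origin on the work surface. World frame = base frame: x ahead of the robot, y to its left, z up, the work surface at z = 0. Lengths are in m, angles in degrees, forces in N, time in s.
With the tool pointing down it reaches from about 0.375 to 0.75 m from the base axis. Payload 9 kg.
Tool frame: the origin (TCP) lies where the fingers leave the gripper's body, on its centre line; the fingertips stand 73 mm ahead of it and the grasp point (between the pads) lies 54 mm ahead of it (robot.tip_reach is the distance from the TCP to the fingertips, in m); z points along the fingers, y is the direction in which the jaws open and shut (so a half turn about z gives the same grasp; the last joint's range is limited). The gripper opens to 85 mm and grips with 20 to 120 N. Pads are 22 mm wide; open, the fingers measure 114 mm over their backs; the gripper's body (76 mm by 85 mm) begins 54 mm behind the grasp point. The pads swing forward as they close: fully open they stand 13 mm farther back than shut.
Start: joints at [51.469, 5.964, 5.575, 89.605, 0, 77.527], TCP at [0.264, 0.539, 0.304] pointing down, gripper open.
Joint ranges: [-171.21, 171.21], [-48.23, 106.86], [-62.78, 66.21], [-105.2, 120.99], [-86.42, 89.51], [-180, 180]. Speed limits (degrees/s): [127.2, 127.2, 147.25, 180, 180, 180].

### API

Orientations are given as [roll, pitch, yaw] about the fixed x, y, z axes, in that order (R = Rz(yaw) Ry(pitch) Rx(roll)).
In Python, from plant import robot gives the robot as it stands. Calls block until the motion is done:
- robot.move_pose(position, orientation): joint-space move of the TCP to a pose.
- robot.line_to(position, vel=0.15, rotation=None, guard=None): straight line of the TCP; rotation=None keeps the orientation; vel is the mean speed in m/s. With guard (N) it stops when the force on the tool has changed by that much, and returns True; else False.
- robot.goto_joints(angles): joint-space move.
- robot.set_gripper(opening): finger opening in m; the grip force is fixed at half the most; returns when the fingers have stopped.
- robot.pause(seconds).
- robot.ik(position, orientation): joint angles nearest the present ones, or None.
- robot.observe(): the state.
- robot.grab_frame(name): name is "side" or "top"; returns the picture (480x640x3 uint8, blue, green, red); there is no depth.
- robot.get_calibration(name): a dict with "vertical_fov" (degrees; the focal length in pixels is half the picture's height over the tangent of half this angle, whatever the lens; pixels are square), "cx", "cy" (the principal point, pixels), "rvec" (rotation vector, rad) and "tvec" (3), from world to camera coordinates, as OpenCV has them. Camera axes: x right, y down, z forward; pixel columns grow to the right and rows downward; lengths in m; the calibration is good to about 2 mm. A picture is of the moment at which its call begins. get_calibration takes no time and is no camera call.
A pose or a line that the arm cannot do raises robot.IKError and nothing moves.
- robot.job_done(): hands the job in, once; it reports no verdict.
The state is a dict: "time": time; "q": joint angles; "qvel": joint speeds; "joint_torque": joint torques, N m; "tool_pos": TCP position; "tcp_rot": TCP orientation; "ft_force": force on the tool from outside, world axes, zero at the start; "torque": the same for the moment, N m; "gripper_width": finger opening in m.
Only numpy, scipy, OpenCV 4.12 (cv2) and the standard library are available. Lean on these libraries where they do the work, as an engineer would, in place of code of your own. Each camera call takes 0.05 s, during which the arm holds its last target. There are 200 camera calls.

### The job

The small hard case has just been fitted with a new folding lid stay: prove it before the customer comes. Raise the lid until the stay clicks locked without straining it, and let go for a moment so that the stay alone carries the lid. Then press the red thumb tab to break the stay joint, without letting the lid drop, and lower the lid gently until it is fully shut; leave everything else on the bench and in the case where it is.

Things in the scene. Friction and masses are not known exactly. Their poses are not given: they have to be found in the camera images.
- case: heavy tan hard case, fixed; 200 (x) by 320 (y) by 100 mm high without lid, 6 mm walls, open inside. Origin: centre of its underside, on the bench. x points level from its front (side with the steel lifting bar) to its hinged side, y along the hinge, z up. A yellow tin lies inside at -y, the folding stay along the inside of the +y wall
- lid_hinge (a point): middle of the lid's hinge axis, on the top edge of the case's hinged side, case frame (100, 0, 100) mm; the axis runs along the case's y. The lid is a 14 mm slab, 200 by 320 mm, 0.7 to 0.9 kg. The hinge is stiff: with the stay broken it holds the lid wherever it is left above 1.17 rad; lower, the lid falls unless held
- lid_bar (a point): middle of the lid's steel lifting bar: round, 10 mm thick, along the case's y, 88 mm free between its two arms, 40 mm clear in front of the lid's front edge. It lies 245 mm from the hinge axis and, lid shut, 7 mm above it. Raising takes 5 to 8 N here, easing off just before the stay locks; pulled on against the stop, above about 14 N the stay's slot slips
- lid (a joint): lid angle, rad: 0 shut, growing as the bar rises. The stay locks at an angle between 1.28 and 1.52, different each time (set by its slot): the stay comes straight, the lid meets a firm stop and the stay joint snaps through, but only within about the last 0.02 rad, so pull up to the stop. A broken stay snaps back if left within 0.03 rad of it
- elbow (a joint): middle joint of the stay, rad: 0 (within 0.15) folded with the lid shut, growing as the stay unfolds, 2.21 straight, 2.31 snapped through and locked. Pressing the red tab breaks it: then below 1.9, and 1.1 to 1.8 with the lid at 1.22
- stay: lower link of the stay: steel strip, 75 mm between pivots, 12 by 4 mm, the red tab at its upper end. Origin: its lower pivot; x points along the strip to the middle joint, y is the case's y. Locked, it slopes up away from the front at 0.45 to 0.75 rad. The upper link (98 mm) runs on to the lid 7 mm further to +y. Never press the stay with more than 20 N
- thumb_tab (a point): centre of the upper face of the red thumb tab, 26 (along strip) by 36 (along y) by 6 mm, 64 mm along the strip from the lower pivot, 9 mm above its centre line; axes as stay, z out of the face. Pushed along -z it takes about 7 N to break the joint, then 3 to 8 N, swinging about the lower pivot, down and to the hinged side, to a slope of 0 to 0.3 with the lid at 1.22
- slot_pin (a point): brass lower pivot of the stay in a slotted plate on the +y wall, 15 mm below the rim, 117 mm to +y of the case's middle and 25 to 45 mm behind its front face, different each time. Its screw holds it there: it must not slip along the slot, which it does when the lid is pulled too hard against its stop
- rivet_tin: yellow tin 70 x 50 x 30 mm lying in the case; origin under its centre
- screwdriver: screwdriver with yellow handle, lying on the bench in front of the case; origin under its middle
- hammer: hammer lying on the bench, left; origin under its middle
- glue: white bottle with red cap, 48 mm wide, 140 mm high, standing on the right; origin under its centre
- polish: amber jar with black lid, 72 mm wide, 50 mm high, on the right; origin under its centre
- shoe_last: wooden shoe last about 190 mm long, 100 mm high, on the left; origin on its underside
- heel_block: black rubber heel 65 x 60 x 28 mm on the bench, front left; origin under its centre

How it is judged (in metres and radians):
On the way, in this order (a step that is already met when the one before it is completed fails the run):
1. the lid is up, its stay locked, and nothing touches the lid or the stay (value of joint elbow above 2.25 rad and value of joint lid above 1.2 rad and contact force between case and the fingers below 0.2 N), for 0.4 s.
2. the stay joint is broken while the lid is still up (value of joint elbow below 1.9 rad and value of joint lid above 0.9 rad), for 0.1 s.
At the end, for the whole second after the job is handed in: the lid is fully shut (joint below 0.03 rad) and at rest, after the stay was locked and left to carry the lid alone, and then broken (value of joint lid below 0.03 rad and velocity of joint lid between -0.05 and 0.05 rad/s); the robot touches nothing.
It fails at once if the lid drops or slams: it turns shut faster than 2 rad/s (velocity of joint lid below -2 rad/s).
It fails at once if the stay is pressed with more than 20 N (contact force between stay and anything else above 20 N).
It fails at once if the stay is strained: its lower pivot slips more than 1.5 mm in the slot (distance of slot_pin from where it was at the start of the episode above 0.0015 m).
It fails at once if a bystander is moved more than 15 mm (distance of any of rivet_tin, screwdriver, hammer, glue, polish, shoe_last, heel_block from where it was at the start of the episode above 0.015 m).
It also fails if it takes over 72 s, if anything falls off the work surface, if the arm or the gripper's body presses on something with over 40 N, if the wrist force passes 120 N, or if a joint passes its speed limit or range.

## Working session

There is one attempt and no reset: what is moved stays moved. The work goes in short steps, each a Python script; the robot and the scene stay as the last script left them, time stands still between calls to the robot, and variables do not carry over. Pictures are saved under pics/ and viewed, about 8 in all and at most 12, crops included, and the job is handed in when it is done.

```bash
ls; mkdir -p pics; python3 - <<'E'
from plant import robot
import cv2
for n in("side","top"):
    f=robot.grab_frame(n); cv2.imwrite(f"pics/{n}0.png",f); print(robot.get_calibration(n))
print(robot.observe())
E
```

```text
pics
{'vertical_fov': 48.07001366868777, 'cx': 309.76393526640464, 'cy': 237.35730014192222, 'rvec': array([ 0.09790267, -2.68701314,  1.54392679]), 'tvec': array([0.52656571, 0.0976885 , 1.56568797])}
{'vertical_fov': 48.78708655693703, 'cx': 327.9583260033782, 'cy': 237.5117571869165, 'rvec': array([ 2.18197975, -2.22407746,  0.06660389]), 'tvec': array([-0.02052363,  0.51891982,  1.50093618])}
{'time': 0.1, 'q': array([ 5.14681094e+01,  5.99745243e+00,  5.53174087e+00,  8.96036575e+01,
       -5.22515841e-04,  7.75257370e+01]), 'qvel': array([-0.04128628, -0.04533604,  0.06204859, -0.00025246,  0.00547851,
       -0.03800164]), 'joint_torque': array([ 5.40079898e-03, -5.58207715e+01,  5.04720497e+01,  1.30334299e-02,
       -2.78928237e-04, -5.72736576e-05]), 'tool_pos': array([0.26343594, 0.53884522, 0.30317914]), 'tcp_rot': array([-1.79932156e+02, -1.44736055e-02,  1.53942364e+02]), 'ft_force': array([-0.44336442, -0.7393874 ,  0.38792957]), 'torque': array([ 0.03775925,  0.01044674, -0.0185657 ]), 'gripper_width': 0.08517347374356167}
```

View pics/side0.png

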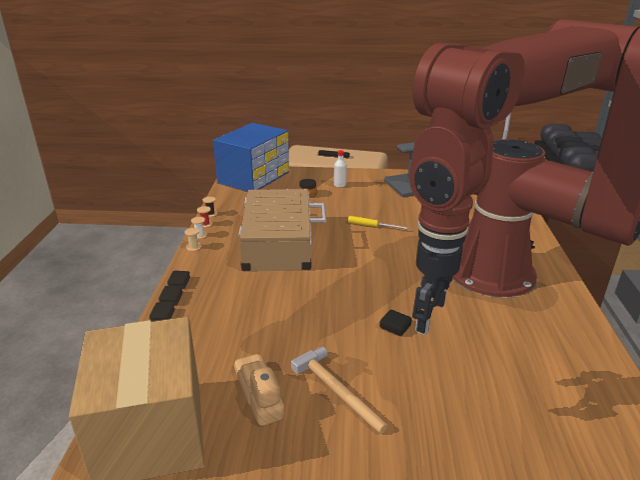

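View pics/top0.png

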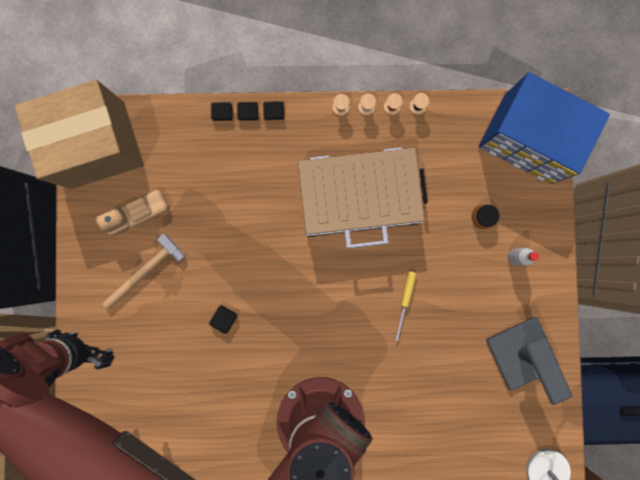

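The side view shows the case at about (277,228) with its bar at (318,212). In the top view the lid corners are near (300,160), (415,149), (423,223) and (307,236), and the bar is near (367,243). Next I'll measure the case pose.

```bash
cat > h.py <<'E'
import numpy as np, cv2
from plant import robot
from scipy.spatial.transform import Rotation as R
def cam(n):
    c=robot.get_calibration(n); f=240/np.tan(np.radians(c["vertical_fov"]/2))
    K=np.array([[f,0,c["cx"]],[0,f,c["cy"]],[0,0,1]]); M=cv2.Rodrigues(c["rvec"])[0]
    return K,M,np.asarray(c["tvec"]).ravel()
def ray(n,p):
    K,M,t=cam(n); d=M.T@np.linalg.solve(K,[p[0],p[1],1.]); return -M.T@t,d/np.linalg.norm(d)
def onz(n,p,z):
    o,d=ray(n,p); return o+d*(z-o[2])/d[2]
def proj(n,X):
    K,M,t=cam(n); x=K@(M@np.asarray(X)+t); return x[:2]/x[2]
E
python3 - <<'E'
from h import *
f=cv2.imread("pics/top0.png"); print(f[190,335],f[160,360],f[240,350],f[120,340])
hsv=cv2.cvtColor(f,cv2.COLOR_BGR2HSV); print(hsv[190,335],hsv[165,400],hsv[120,300],hsv[260,300],hsv[240,348],hsv[243,365])
ref=cv2.cvtColor(f,cv2.COLOR_BGR2LAB).astype(int)
m=(np.abs(ref-ref[190,332]).max(2)<14).astype(np.uint8)
m[:140]=0;m[245:]=0;m[:,:290]=0;m[:,435:]=0
m=cv2.morphologyEx(m,cv2.MORPH_CLOSE,np.ones((7,7))); m=cv2.morphologyEx(m,cv2.MORPH_OPEN,np.ones((9,9)))
c=max(cv2.findContours(m,0,2)[0],key=cv2.contourArea)
b=cv2.boxPoints(cv2.minAreaRect(c)); print(b)
W=np.array([onz("top",p,.114) for p in b]); print(W.round(4)); print(np.linalg.norm(np.roll(W,-1,0)-W,axis=1))
g=((hsv[...,1]<45)&(hsv[...,2]>140)).astype(np.uint8); g[:222]=0;g[252:]=0;g[:,:335]=0;g[:,395:]=0
ys,xs=np.nonzero(g); print(len(xs),xs.min(),xs.max(),ys.min(),ys.max())
v=f.copy(); cv2.polylines(v,[b.round().astype(int)],True,(0,255,0),1); v[g>0]=(255,0,255)
a=np.hstack([cv2.resize(x[130:260,285:445],None,fx=2.5,fy=2.5,interpolation=cv2.INTER_CUBIC) for x in(f,v)])
cv2.imwrite("pics/c1.png",a)
E
```

```text
[105 134 163] [113 143 174] [153 154 171] [ 58  85 120]
[ 15  91 163] [ 14  90 175] [ 13 132 149] [ 13 134 168] [128  15 204] [139  11 187]
[[297.87442 160.24527]
 [415.38687 146.68613]
 [423.79123 219.52408]
 [306.27878 233.08322]]
[[ 0.7228  0.0476  0.114 ]
 [ 0.7542 -0.2695  0.114 ]
 [ 0.557  -0.2867  0.114 ]
 [ 0.5265  0.0285  0.114 ]]
[0.3187099  0.19799545 0.31664845 0.197211  ]
320 337 392 225 247
```

View pics/c1.png

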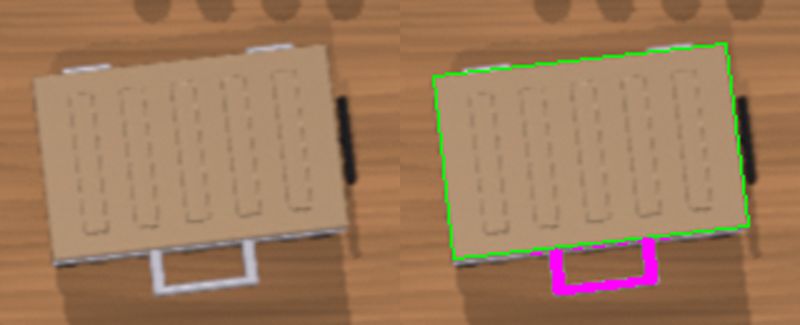

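The green outline fits the lid, 318 by 198 mm against 320 by 200 given. The bar shows at about (337–392, 243). Next is a reach check for lifting with a loose cage around the bar, tilting the tool with the lid.

```bash
cat >> h.py <<'E'
YAW=np.radians(5.6); C=np.array([.640,-.120,0]); 
EX=np.array([np.cos(YAW),np.sin(YAW),0]); EY=np.array([-np.sin(YAW),np.cos(YAW),0]); EZ=np.array([0,0,1.])
def w(x,y,z): return C+EX*x+EY*y+EZ*z          # case frame (m) -> world
A0=np.arctan2(7,245)
def bar(th,r=.245): return w(.1-r*np.cos(th+A0),0,.1+r*np.sin(th+A0))
def rot(a,sgn=1):                                # tool tilted a below level, towards the hinge
    z=np.cos(a)*EX-np.sin(a)*EZ; y=sgn*(np.sin(a)*EX+np.cos(a)*EZ)
    return R.from_matrix(np.c_[np.cross(y,z),y,z])
def rpy(r): return r.as_euler("xyz",degrees=True)
def tcp(p,r,d=.052): return p-r.as_matrix()[:,2]*d
E
python3 - <<'E'
from h import *
print("tip",robot.tip_reach,"bar",bar(0), "px pred",proj("top",bar(0)),proj("side",bar(0)))
print(onz("top",(364.5,244.5),.107))
print("side bar end rays", [onz("side",p,.107) for p in((326,213),)])
for s in(1,-1):
  for a0 in(20,30,40,50,60,75):
    out=[]
    for th in np.arange(0,1.55,.15):
        a=max(np.radians(a0),min(th,1.5)); r=rot(a,s)
        q=robot.ik(tcp(bar(th),r),rpy(r)); out.append("." if q is None else "x%d"%q[5])
    r=rot(np.radians(a0),s); b=robot.ik(tcp(bar(0),r,.14),rpy(r))
    print(s,a0," ".join(out), b is not None)
E
```

```text
tip 0.0726 bar [ 0.49579149 -0.13413977  0.10699714] px pred [367.19581622 243.52132551] [323.31614137 211.71388751]
[ 0.49330297 -0.12684381  0.107     ]
side bar end rays [array([ 0.48711043, -0.12615402,  0.107     ])]
1 20 . . . . . . x55 x57 x60 x62 x64 False
1 30 . . . . . . x55 x57 x60 x62 x64 False
1 40 . . . . . . x55 x57 x60 x62 x64 False
1 50 . . . . x50 x52 x55 x57 x60 x62 x64 False
1 60 x46 x46 x47 x49 x51 x53 x55 x57 x60 x62 x64 False
1 75 x50 x50 x51 x52 x53 x55 x57 x58 x60 x62 x64 True
-1 20 . . . . . . x-124 x-122 x-119 x-117 x-115 False
-1 30 . . . . . . x-124 x-122 x-119 x-117 x-115 False
-1 40 . . . . . . x-124 x-122 x-119 x-117 x-115 False
-1 50 . . . . x-129 x-127 x-124 x-122 x-119 x-117 x-115 False
-1 60 x-133 x-133 x-132 x-130 x-128 x-126 x-124 x-122 x-119 x-117 x-115 False
-1 75 x-129 x-129 x-128 x-127 x-126 x-124 x-122 x-121 x-119 x-117 x-115 True
```

```bash
cat >> h.py <<'E'
AMIN=np.radians(62)
def tilt(th): return max(AMIN,min(th,1.5))
def go(p,r,d=.052,**k): return robot.line_to(tcp(p,r,d),rotation=rpy(r),**k)
def ftan(th,f): # force of bar on tool, resolved: >0 = bar pushes tool back (down the arc)
    return -np.dot(f,EX*np.sin(th+A0)+EZ*np.cos(th+A0)), np.dot(f,EX*np.cos(th+A0)-EZ*np.sin(th+A0))
def F(n=4):
    o=[]
    for _ in range(n): o.append(robot.observe()["ft_force"]); robot.pause(.02)
    return np.mean(o,0)
E
python3 - <<'E'
from h import *
B=bar(0)-EX*.001+EY*.003
r=rot(np.radians(75))
robot.move_pose(tcp(B,r,.19),rpy(r)); print("free",F())
robot.set_gripper(.036); 
print(go(B,r,.12), F())
print(go(B,r,.052,vel=.06,guard=6), F(), robot.observe()["tool_pos"]-tcp(B,r), robot.observe()["time"])
a=robot.grab_frame("top")[130:270,290:440]; b=robot.grab_frame("side")[130:270,230:380]
cv2.imwrite("pics/c2.png",np.hstack([cv2.resize(x,(400,373),interpolation=cv2.INTER_CUBIC) for x in(a,b)]))
E
```

```text
free [ 0.00388854 -0.3380314  -0.30196807]
False [-0.1769456  -0.50718279  0.60507178]
False [-0.0590464  -0.28875676  0.05280837] [ 0.00017177 -0.00016186  0.0005004 ] 5.225
```

View pics/c2.png

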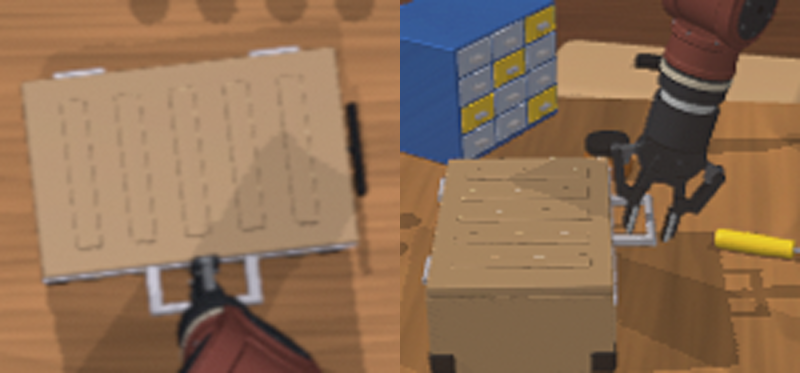

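The crop shows the fingers straddling the bar midway between its arms, one behind it and one in front. The tool is free of contact forces. Now I close to a loose cage and lift.

```bash
cat >> h.py <<'E'
OFF=-EX*.001+EY*.003
def step(th,vel=.06,guard=None):
    r=rot(tilt(th)); g=robot.line_to(tcp(bar(th)+OFF,r),vel=vel,rotation=rpy(r),guard=guard)
    return g
E
python3 - <<'E'
from h import *
robot.set_gripper(.016); print("closed",F(),robot.observe()["gripper_width"])
print(step(0,.02,12),F())
for th in np.arange(.05,1.16,.1):
    g=step(th,.09,25); f=F(2); t,rr=ftan(th,f); print(round(th,2),g,"tan %.1f rad %.1f lat %.1f"%(t,rr,f@EY))
    if g: break
print(robot.observe()["time"])
E
```

```text
closed [-0.08738423 -0.21477746 -0.02770178] 0.01576424451324439
False [ 0.27601691 -0.32884821 -0.07368057]
0.05 False tan 1.4 rad -7.5 lat 3.6
0.15 False tan 1.8 rad -19.8 lat 4.0
0.25 False tan 3.6 rad -33.7 lat 5.1
0.35 False tan 6.0 rad -40.0 lat 2.5
0.45 False tan 4.9 rad -14.5 lat -0.9
0.55 False tan 2.8 rad -6.4 lat -0.8
0.65 False tan 0.8 rad -1.3 lat -0.4
0.75 False tan 1.4 rad -1.1 lat -0.1
0.85 False tan 0.6 rad -1.2 lat 0.5
0.95 False tan 0.3 rad -0.5 lat -0.8
1.05 False tan -0.2 rad 0.5 lat 0.7
1.15 False tan 0.3 rad -0.6 lat 0.0
11.925
```

```bash
python3 - <<'E'
from h import *
a=robot.grab_frame("top")[110:290,270:470]; b=robot.grab_frame("side")[90:270,220:420]
cv2.imwrite("pics/c3.png",np.hstack([cv2.resize(x,(400,360),interpolation=cv2.INTER_CUBIC) for x in(a,b)]))
E
```

```text
(no output)
```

View pics/c3.png

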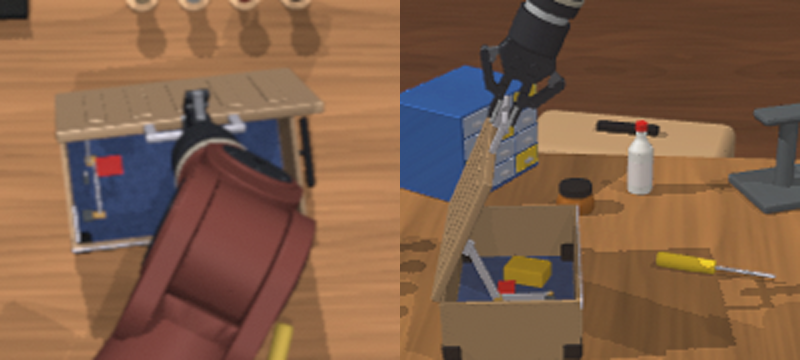

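The lid is up at about 1.15 rad with the bar between the fingers. The red tab shows at (109,165) in the top crop and the stay is still bent. Now I pull up slowly to the stop, with a force limit on each step.

```bash
python3 - <<'E'
from h import *
th=1.15; hit=False
while th<1.56:
    th+=.02; t,_=ftan(th,F(3))
    g=step(th,.02,10.5-max(t,0)); f=F(3); t2,rr=ftan(th,f); print("%.2f"%th,g,"before %.1f after %.1f rad %.1f"%(t,t2,rr))
    if g or t2>9.5: break
o=robot.observe(); p=o["tool_pos"]; print(o["time"])
rel=p+rot(tilt(th)).as_matrix()[:,2]*.052-OFF-w(.1,0,.1); print("theta tool",np.arctan2(rel[2],-rel@EX)-A0)
cv2.imwrite("pics/s4.png",robot.grab_frame("side"));cv2.imwrite("pics/t4.png",robot.grab_frame("top"))
a=cv2.imread("pics/t4.png")[110:290,270:470]; b=cv2.imread("pics/s4.png")[90:270,220:420]
cv2.imwrite("pics/c4.png",np.hstack([cv2.resize(x,(400,360),interpolation=cv2.INTER_CUBIC) for x in(a,b)]))
E
```

```text
1.17 False before -0.1 after 3.9 rad -2.7
1.19 False before 4.0 after 3.2 rad -2.4
1.21 False before 3.2 after 2.9 rad -2.8
1.23 False before 3.0 after 3.1 rad -2.1
1.25 False before 2.5 after 1.8 rad -1.5
1.27 False before 2.6 after 2.6 rad -1.9
1.29 False before 1.6 after 2.0 rad -1.9
1.31 False before 1.0 after 1.3 rad -1.5
1.33 False before 1.3 after 1.0 rad -1.2
1.35 False before 1.3 after 1.6 rad -0.9
1.37 False before 0.8 after 1.1 rad 0.0
1.39 False before 0.7 after 0.8 rad 0.0
1.41 False before 0.2 after 0.5 rad 0.0
1.43 False before 0.1 after 0.1 rad 0.3
1.45 False before 0.3 after -0.0 rad -0.0
1.47 False before 0.3 after -0.0 rad -0.1
1.49 False before -0.5 after -0.0 rad -0.2
1.51 False before -0.2 after -0.2 rad -0.3
1.53 True before -0.4 after 5.0 rad -3.2
22.2583
theta tool 1.5189505658425797
```

View pics/c4.png

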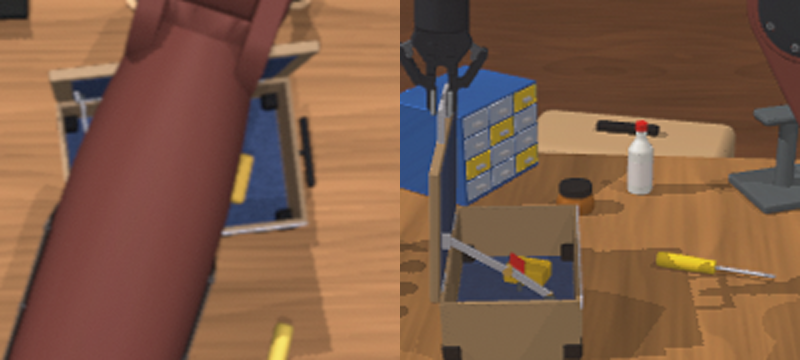

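The side crop shows the stay straight from its pivot at (548,292) to the lid at (447,240), with the red tab at (517,263). The lid hit a firm stop at about 1.51 rad. I'll pull gently once more, test the lock with a light push back, then let go.

```bash
python3 - <<'E'
from h import *
def show(s):
    f=F(3); p=robot.observe()["tool_pos"]; rel=p+robot_z()*.052-OFF-w(.1,0,.1)
    print(s,"tan %.1f rad %.1f th %.4f"%(*ftan(1.5,f),np.arctan2(rel[2],-rel@EX)-A0))
def robot_z(): return R.from_euler("xyz",robot.observe()["tcp_rot"],degrees=True).as_matrix()[:,2]
show("start")
g=step(1.54,.01,5); print(g); show("pull")
g=step(1.515,.02); show("neutral")
g=step(1.46,.015,7); print("push back",g); show("push")
step(1.50,.03); show("mid")
robot.set_gripper(.05); show("open")
r=rot(1.5); p=robot.observe()["tool_pos"]
robot.line_to(p+EZ*.09,vel=.2)
robot.line_to(p+EZ*.10-EX*.2+EY*-.0,vel=.25)
robot.pause(.5); print(robot.observe()["time"])
# move aside for a clear top view
robot.goto_joints(robot.observe()["q"]+np.array([-40,0,0,0,0,0]))
cv2.imwrite("pics/s5.png",robot.grab_frame("side"));cv2.imwrite("pics/t5.png",robot.grab_frame("top"));print(robot.observe()["time"],robot.observe()["tool_pos"])
a=cv2.imread("pics/t5.png")[110:290,270:470]; b=cv2.imread("pics/s5.png")[90:270,220:420]
cv2.imwrite("pics/c5.png",np.hstack([cv2.resize(x,(400,360),interpolation=cv2.INTER_CUBIC) for x in(a,b)]))
for n in("top","side"):
    f=cv2.imread(f"pics/{n[0]}5.png"); h=cv2.cvtColor(f,cv2.COLOR_BGR2HSV)
    m=(((h[...,0]<6)|(h[...,0]>174))&(h[...,1]>170)&(h[...,2]>90)).astype(np.uint8)
    k,l,s,c=cv2.connectedComponentsWithStats(m)
    for i in range(1,k):
        if s[i,4]>15: print(n,s[i],c[i])
E
```

```text
start tan 5.1 rad -4.0 th 1.5180
True
pull tan 3.0 rad -2.1 th 1.5170
neutral tan 0.3 rad -0.3 th 1.5152
push back True
push tan -2.2 rad -2.7 th 1.4856
mid tan -0.0 rad -0.0 th 1.4999
open tan -0.3 rad 0.5 th 1.4999Traceback (most recent call last):
  File "<stdin>", line 13, in <module>
plant.IKError: the arm cannot follow that straight line within its joint ranges
```

The push-back met firm resistance within the cage slack, so the stay is locked. Only the retreat was too high, so I'll use a shorter lift.

```bash
cat > cam5.py <<'E'
from h import *
import sys
def snap(k):
    cv2.imwrite(f"pics/s{k}.png",robot.grab_frame("side"));cv2.imwrite(f"pics/t{k}.png",robot.grab_frame("top"))
    a=cv2.imread(f"pics/t{k}.png")[110:290,270:470]; b=cv2.imread(f"pics/s{k}.png")[90:270,220:420]
    cv2.imwrite(f"pics/c{k}.png",np.hstack([cv2.resize(x,(400,360),interpolation=cv2.INTER_CUBIC) for x in(a,b)]))
    out={}
    for n in("top","side"):
        f=cv2.imread(f"pics/{n[0]}{k}.png"); h=cv2.cvtColor(f,cv2.COLOR_BGR2HSV)
        m=(((h[...,0]<6)|(h[...,0]>174))&(h[...,1]>170)&(h[...,2]>90)).astype(np.uint8)
        m[:120]=0; m[270:]=0; m[:,:230]=0; m[:,440:]=0
        c,l,s,cc=cv2.connectedComponentsWithStats(m)
        for i in range(1,c):
            if s[i,4]>8: print(n,s[i],cc[i])
E
python3 - <<'E'
from cam5 import *
p=robot.observe()["tool_pos"]; o=robot.observe()["tcp_rot"]
for dz in(.07,.06,.05,.045,.04):
    try: robot.line_to(p+EZ*dz-EX*.002,vel=.12); print("up",dz,F(3)); break
    except robot.IKError: pass
p=robot.observe()["tool_pos"]
robot.line_to(p-EX*.2,vel=.25); print(F(2),robot.observe()["time"])
robot.goto_joints(robot.observe()["q"]+np.array([-45,0,0,0,0,0])); robot.pause(.3)
snap(5); print(robot.observe()["time"],robot.observe()["tool_pos"])
E
```

```text
up 0.06 [ 0.11479306  0.17651958 -0.61222577]
[-0.09494707  0.47576012 -0.56342983] 27.025
top [319 193  13   9  94] [325.07446809 197.09574468]
side [338 150   5   5  22] [340.04545455 152.27272727]
side [275 217   7   9  42] [278.04761905 220.80952381]
28.9583 [ 0.27974797 -0.46092671  0.45539347]
```

View pics/c5.png

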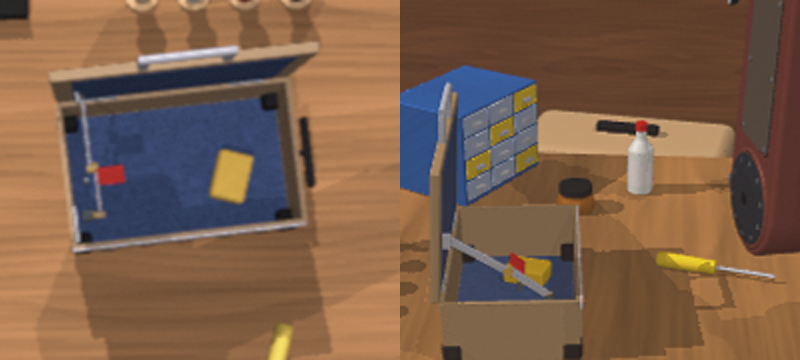

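The side crop shows the lid up with the stay alone carrying it. In the top view the red tab is centred at (325,197), to the -y side of the strip, and the pin is near crop (97,215). Next I triangulate the tab.

```bash
python3 - <<'E'
from h import *
def cf(X): d=X-C; return np.array([d@EX,d@EY,d[2]])*1000
pt,ps=(325.07,197.1),(278.05,220.8)
o1,d1=ray("top",pt);o2,d2=ray("side",ps)
s=np.linalg.lstsq(np.c_[d1,-d2],o2-o1,rcond=None)[0]; X1=o1+s[0]*d1;X2=o2+s[1]*d2
print("tab",cf((X1+X2)/2),"gap",np.linalg.norm(X1-X2)*1000, (X1+X2)/2)
# pin from top at z=.085; crop (97,215)/2+(270,110)
print("pin",cf(onz("top",(270+97/2,110+215/2),.085)))
print("tab at z=.13",cf(onz("top",pt,.13)),"extents",cf(onz("top",(319,197),.13)),cf(onz("top",(332,197),.13)))
print("top bar", cf(onz("top",(270+188/2,110+56/2),.34)))
# check pin/elbow in side at plane y=117
def ony(p,y):
    o,d=ray("side",p); return o+d*((y+ (C@EY) - o@EY)/(d@EY))
print("side pin",cf(ony((220+548/2,90+292/2),.117)),"lid end",cf(ony((220+447/2,90+240/2),.124)))
E
```

```text
tab [ -9.69150238  98.12310898 130.41655943] gap 1.5803525244659065 [ 0.62077961 -0.02329092  0.13041656]
pin [-58.34230169 121.5042089   85.        ]
tab at z=.13 [-10.4361064   98.13236128 130.        ] extents [ -8.31798682 114.06173884 130.        ] [-12.28908702  79.87429145 130.        ]
top bar [ 86.9548495   -0.62737017 340.        ]
side pin [-642.03313821  117.           79.60179492] lid end [-480.04495982  124.          171.68228802]
```

```bash
cat >> h.py <<'E'
PIN=(-.0565,.085)
def tab(s,h=.009,y=.094): return w(PIN[0]+.064*np.cos(s)-h*np.sin(s),y,PIN[1]+.064*np.sin(s)+h*np.cos(s))
def trot(s): return rot(np.pi/2-max(s,.3))
def ptip(s,h=.009):
    r=trot(s); return tcp(tab(s,h),r,robot.tip_reach),rpy(r)
E
python3 - <<'E'
from h import *
print([robot.ik(*ptip(s,h)) is not None for s,h in((.63,.1),(.63,.06),(.63,.009),(.4,.009),(.2,.005),(.1,.009),(.2,.09))])
print(tab(.63,y=.098), "vision [0.6208 -0.0233 0.1304]")
robot.set_gripper(0)
robot.move_pose(*ptip(.63,.10)); print("free",F(),robot.observe()["time"])
robot.line_to(ptip(.63,.03)[0],vel=.1)
f0=F()
p,_=ptip(.63,.0); g=robot.line_to(p,vel=.02,guard=3)
z=trot(.63).as_matrix()[:,2]
print("contact",g,"height off tab plane mm",1000*(p-robot.observe()["tool_pos"])@-z*-1-9, F()-f0, robot.observe()["time"])
E
```

```text
[False, True, True, True, True, True, True]
[ 0.62039648 -0.02345218  0.12997751] vision [0.6208 -0.0233 0.1304]Traceback (most recent call last):
  File "<stdin>", line 5, in <module>
plant.IKError: the arm cannot take that pose within its joint ranges
```

```bash
python3 - <<'E'
from h import *
robot.goto_joints(robot.observe()["q"]+np.array([58,0,0,0,0,0]))
robot.move_pose(*ptip(.63,.06)); f0=F(); print("free",f0,robot.observe()["time"],robot.observe()["gripper_width"])
robot.line_to(ptip(.63,.03)[0],vel=.1)
z=trot(.63).as_matrix()[:,2]
p,_=ptip(.63,.0); g=robot.line_to(p,vel=.02,guard=3)
print("contact",g,"tip above strip line mm",1000*(p-robot.observe()["tool_pos"])@z, F()-f0, robot.observe()["time"])
E
```

```text
free [-0.123722    0.21951061  0.61701133] 32.6583 -0.00023998586022432383
contact True tip above strip line mm 10.255694568469181 [-2.3786048  -0.65675216  3.90034602] 34.1417
```

```bash
python3 - <<'E'
from cam5 import *
f0=np.array([-.1,.2,.6]); H=.0100
for s in np.arange(.60,.19,-.04):
    p,o=ptip(s,H); f=np.linalg.norm(F(2)-f0)
    g=robot.line_to(p,vel=.025,rotation=o,guard=max(3,15-f)); f2=F(2)-f0
    print("%.2f"%s,g,"before %.1f after %.1f"%(f,np.linalg.norm(f2)),f2.round(1))
    if g: break
print(robot.observe()["time"]); robot.pause(.1); snap(6)
E
```

```text
0.60 False before 4.1 after 4.9 [-2.7 -1.3  3.9]
0.56 False before 3.7 after 4.3 [-1.5 -1.9  3.6]
0.52 False before 4.1 after 5.7 [-2.3 -1.   5.1]
0.48 False before 5.4 after 6.3 [-2.7 -0.8  5.7]
0.44 False before 5.7 after 7.8 [-3.5 -1.1  6.8]
0.40 False before 6.7 after 7.0 [-2.9 -1.1  6.3]
0.36 False before 6.6 after 7.1 [-3.4 -0.7  6.2]
0.32 False before 7.0 after 8.1 [-2.7 -0.9  7.6]
0.28 False before 7.7 after 7.2 [-2.4 -0.2  6.8]
0.24 False before 6.3 after 5.3 [-1.3  0.6  5.1]
0.20 False before 5.0 after 5.8 [-0.7 -0.4  5.7]
38.1667
side [338 150   6   6  26] [340.38461538 152.42307692]
side [270 226   8   7  27] [273.03703704 229.59259259]
```

View pics/c6.png

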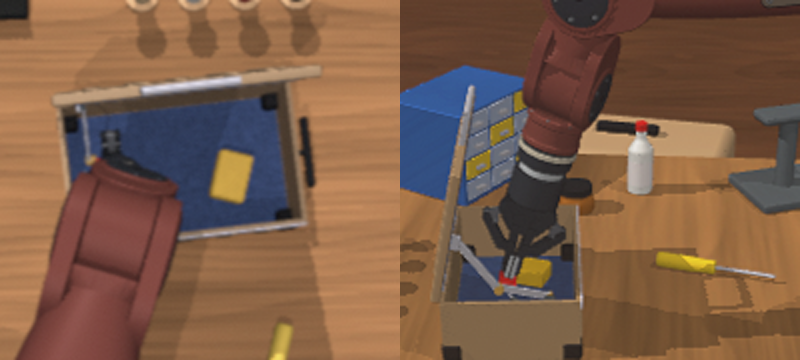

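The stay has folded. The tab in the side view is down at about (273,230), and the bar in the top view is at about (366,152). The hinge is holding the lid. Next I compute the lid angle, retreat and cage the bar again.

```bash
python3 - <<'E'
from h import *
from scipy.optimize import brentq
def ang(px):
    o,d=ray("top",px); n=EY; X=o+d*((w(0,0,0)-o)@n)/(d@n)   # not well-posed if ray lies in plane; use height instead
    return brentq(lambda t:(onz("top",px,bar(t)[2])-bar(t))@EX,.8,1.6)
h=cv2.cvtColor(cv2.imread("pics/t6.png"),cv2.COLOR_BGR2HSV)
m=(h[...,1]<45)&(h[...,2]>140); m[:140]=0;m[165:]=0;m[:,:335]=0;m[:,395:]=0
ys,xs=np.nonzero(m); px=(xs.mean(),ys.mean()); th=ang(px); print(px,len(xs),"lid angle",th, "at stop view",ang((364,138)))
np.save("th.npy",th)
for d in(.12,.11,.10,.095,.09):
    r=rot(th); print(d,robot.ik(tcp(bar(th)+OFF,r,d),rpy(r)) is not None, end=" ")
p=robot.observe()["tool_pos"]; z=R.from_euler("xyz",robot.observe()["tcp_rot"],degrees=True).as_matrix()[:,2]
robot.line_to(p-z*.06-EX*.02,vel=.15); print(robot.observe()["time"],robot.observe()["tool_pos"])
cv2.imwrite("pics/t7.png",robot.grab_frame("top"))
h=cv2.cvtColor(cv2.imread("pics/t7.png"),cv2.COLOR_BGR2HSV)
m=(h[...,1]<45)&(h[...,2]>140); m[:140]=0;m[165:]=0;m[:,:335]=0;m[:,395:]=0
ys,xs=np.nonzero(m); px=(xs.mean(),ys.mean()); print(px,len(xs),"lid after release",ang(px))
E
```

```text
(np.float64(365.3813953488372), np.float64(152.07906976744187)) 215 lid angle 1.355576890024124 at stop view 1.4846888445583635
0.12 True 0.11 True 0.1 True 0.095 True 0.09 True 38.975 [ 0.57584079 -0.03166341  0.23348099]
(np.float64(365.3813953488372), np.float64(152.07906976744187)) 215 lid after release 1.355576890024124
```

```bash
python3 - <<'E'
from h import *
th=1.357; r=rot(th); a=tcp(bar(th)+OFF,r,.12)
robot.line_to(np.array([.52,-.07,a[2]]),vel=.3); robot.set_gripper(.05)
robot.move_pose(a,rpy(r)); print("free",F(),robot.observe()["time"])
g=go(bar(th)+OFF,r,.052,vel=.08,guard=5); print(g,F())
if not g: robot.set_gripper(.016); print("caged",F(),robot.observe()["time"])
a=robot.grab_frame("top")[110:290,270:470]; b=robot.grab_frame("side")[90:270,220:420]
cv2.imwrite("pics/c8.png",np.hstack([cv2.resize(x,(400,360),interpolation=cv2.INTER_CUBIC) for x in(a,b)]))
E
```

```text
free [-0.51708221  0.7052562  -0.37975235] 41.325
False [ 0.11329687 -0.04094859 -0.20954514]
caged [-0.0860286   0.32178781  0.65069661] 42.8833
```

View pics/c8.png

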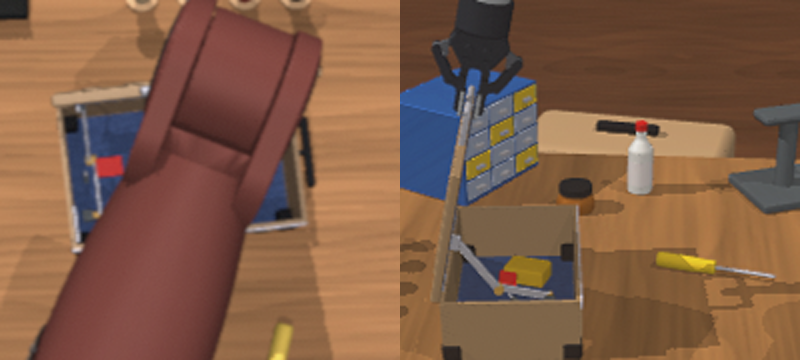

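The fingers straddle the bar and the stay is still folded (tab at crop (509,278)). Now lowering.

```bash
python3 - <<'E'
from h import *
th=1.357
for t in np.r_[np.arange(1.26,.3,-.1),np.arange(.26,-.03,-.07),-.025]:
    g=step(t,.075 if t>.3 else .05,30); f=F(2); a,b=ftan(t,f); print("%.2f"%t,g,"tan %.1f rad %.1f"%(a,b))
    if g: break
print(robot.observe()["time"],robot.observe()["tool_pos"]-tcp(bar(t)+OFF,rot(tilt(t))))
a=robot.grab_frame("top")[110:290,270:470]; b=robot.grab_frame("side")[90:270,220:420]
cv2.imwrite("pics/c9.png",np.hstack([cv2.resize(x,(400,360),interpolation=cv2.INTER_CUBIC) for x in(a,b)]))
E
```

```text
1.26 False tan -0.3 rad -0.1
1.16 False tan -0.5 rad 1.2
1.06 False tan 0.4 rad 0.0
0.96 False tan 5.5 rad -2.1
0.86 False tan 6.1 rad -1.2
0.76 False tan 6.2 rad -0.8
0.66 False tan 6.7 rad -0.3
0.56 False tan 6.6 rad 0.2
0.46 False tan 6.9 rad 0.3
0.36 False tan 6.4 rad -0.2
0.26 False tan 7.3 rad -0.5
0.19 False tan 5.9 rad -1.0
0.12 False tan 4.4 rad -1.4
0.05 False tan 4.7 rad -1.9
-0.02 False tan 0.2 rad 0.2
-0.03 False tan -0.1 rad 1.7
51.3083 [ 0.00031768 -0.00023158  0.00053194]
```

View pics/c9.png

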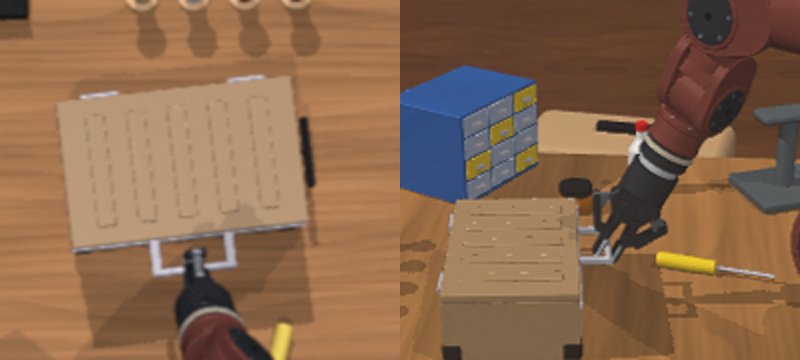

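The lid is shut and load-free, with the fingers still loosely around the bar. Now I withdraw, reversing the approach.

```bash
python3 - <<'E'
from h import *
B=bar(0)+OFF
r=rot(np.radians(75)); print(go(B,r,.052,vel=.04,guard=10),F(2))
robot.set_gripper(.036); print(F(2))
print(go(B,r,.13,vel=.1,guard=8),F(2)); go(B,r,.18,vel=.15)
robot.line_to(robot.observe()["tool_pos"]-EX*.04,vel=.1); robot.pause(.3)
f=robot.grab_frame("top"); s=robot.grab_frame("side"); cv2.imwrite("pics/t9.png",f)
b=s[90:270,220:420]; a=f[110:290,270:470]
cv2.imwrite("pics/c10.png",np.hstack([cv2.resize(x,(400,360),interpolation=cv2.INTER_CUBIC) for x in(a,b)]))
f0=cv2.imread("pics/top0.png"); d=(cv2.absdiff(f,f0).max(2)>40)
for n,(x,y,w_,h_) in dict(lid=(295,140,135,85),hammer=(100,230,90,80),last=(90,185,85,50),heel=(205,300,35,35),driver=(390,265,30,80),glue=(505,245,40,25),polish=(470,200,35,35)).items(): print(n,d[y:y+h_,x:x+w_].sum(),end="; ")
print(robot.observe()["time"])
E
```

```text
False [ 0.1217557  -0.15315686  0.49154964]
[ 0.02455988 -0.25816962 -0.05601698]
False [ 0.06004703 -0.28014172 -0.63352265]
lid 0; hammer 0; last 0; heel 0; driver 1594; glue 0; polish 0; 54.7417
```

View pics/c10.png

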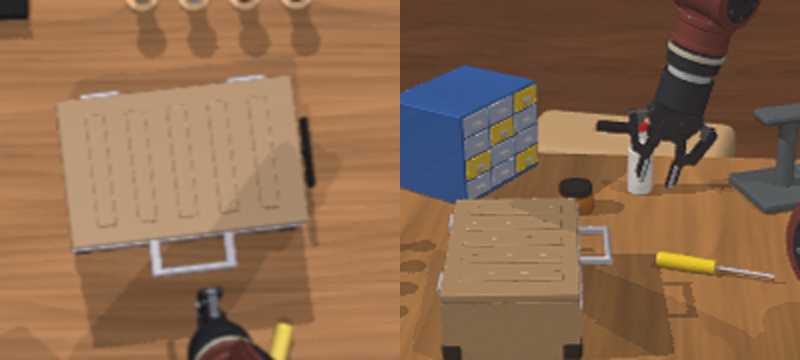

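The lid is fully shut, matching the first picture exactly, and the gripper is clear. The screwdriver hasn't moved in the side view; its difference count in the top view comes from the arm over it. Handing in.

```bash
python3 - <<'E'
from plant import robot
robot.job_done(); print(robot.observe()["time"])
E
```

```text
the job is handed in; nothing more can be done
the job is handed in; nothing more can be done
```

The lid stay was proved and the job is handed in, at about 55 s of the 72 s allowed; no verdict was reported.

- **Raising and locking:** I raised the lid by its bar, caged loosely between the fingers, to a firm stop at about 1.5 rad. The pull was limited to about 10 N. A light push back met firm resistance, so I took the stay as locked, then let go with the fingers clear so that it carried the lid alone.
- **Breaking the stay:** I pressed the tab with about 8 N at most in the readings between steps. The stay folded and the hinge held the lid at about 1.36 rad after I let go.
- **Lowering:** I caged the bar again and lowered the lid at no more than about 0.3 rad/s on average, with about 7 N at most on the bar in the readings between steps. Then I withdrew along the approach path.

**Last checks:**
- The lid area of the top view showed no change from the first picture, so the lid is fully shut.
- The tool force was near zero and the gripper was clear of everything.
- The hammer, shoe last, heel block, glue and polish showed no change.
- The screwdriver check in the top view did not work because the arm hid it. In the side view it lies where it was.
- The tin is shut inside the case. It looked unmoved in the last open views, and I could not check it after that.
- I did not measure any slip of the slot pin directly.
- While raising the lid between 0.15 and 0.45 rad, up to 40 N pressed radially on the bar from the fingers. This eased off by itself, and I saw no sign of harm.

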